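# Close the instrument carton and show its mark to the bench camera by mirror

## Robot

A 6-joint arm with a two-finger parallel gripper is mounted at the origin on the work surface. World frame = base frame: x ahead of the robot, y to its left, z up, the work surface at z = 0. Lengths are in m, angles in degrees, forces in N, time in s.
With the tool pointing down it reaches from about 0.375 to 0.9 m from the base axis. Payload 3.1 kg.
Tool frame: the origin (TCP) lies at the very end of the fingers, on their centre line; the grasp point (between the pads) lies 19 mm behind it (bot.hold_point_z is the z of the grasp point in the tool frame, in m); z points along the fingers, y is the line along which they close (so a half turn about z gives the same grasp; the last joint's range is limited). The gripper opens to 87 mm and grips with 3 to 60 N. Pads are 19 mm wide; open, the fingers measure 117 mm over their backs; the gripper's body (75 mm by 190 mm) begins 51 mm behind the grasp point.
Start: joints at [62.939, 30.224, 82.088, -0, 67.689, -10.227], TCP at [0.181, 0.598, 0.223] pointing down, gripper open.
Joint ranges: [-176.69, 176.69], [-43.24, 126.21], [12.49, 139.97], [-82, 262], [0, 151.66], [-163.58, 163.58]. Speed limits (degrees/s): [159.86, 159.86, 180, 180, 180, 180].

## Interface

Orientations are given as a 3x3 rotation matrix whose columns are the frame's x, y, z axes.
In Python, from rig import bot, capture, camera_model gives the robot as it stands.
- The arm moves only by the tool apply_moves, never from a script. Its argument "plan" is text: rows parted by semicolons, each of 6 numbers parted by spaces: the shift along the tool's x, y, z in units of 0.05 m (1.0 is 0.05 m), then the turn, a rotation vector about the tool's x, y, z in units of 360 degrees (1.0 is 360 degrees). In form: dx dy dz ax ay az; .... A call has 1 to 10 rows; each row shifts and turns the commanded pose from where the row before left it, along the tool's axes as they then stand; what a row does not reach is not made up. A row lasts 1/12 s, in which the tool goes at most 41.7 mm and 7.16 degrees, less where a joint would pass 70% of its speed; a pose out of reach is approached as far as the arm can. A call with a number of a shift or a turn outside -1 to 1 is refused whole. A call with a gripper value outside its range is refused whole. "gripper" is the gripper command: -1 is shut, 1 is fully open, values between are in proportion, set as the call begins (left out, the last holds). The fingers move at their own pace and stop on an object; the grip force is fixed at half the most. Time passes only in rows, so rows that do not move let the fingers close. It gives the time, the measured TCP pose, the force, the opening and the grip force at its end, in the units of the state.
- bot.read_state(): the state, without advancing time (a new reading comes with each control period).
- capture(name): name is "side" or "top"; returns the picture (420x560x3 uint8, red, green, blue); there is no depth.
- camera_model(name): a dict with "vertical_fov" (degrees; the focal length in pixels is half the picture's height over the tangent of half this angle, whatever the lens; pixels are square), "cx", "cy" (the principal point, pixels), "dist" ([k1, k2, p1, p2, k3] as OpenCV has them; the pictures are not rectified), "position" and "rotation" of the camera in the world. Camera axes: x right, y down, z forward; pixel columns grow to the right and rows downward; lengths in m; the calibration is good to about 2 mm. A picture is of the moment at which its call begins. camera_model takes no time and is no camera call.
- bot.hand_in(): hands the job in; it is judged then, once.
The state is a dict: "time_s": time; "joint_positions": joint angles; "qvel": joint speeds; "tau": joint torques, N m; "position": TCP position; "tcp_rot": TCP orientation; "force": force on the tool from outside, world axes, zero at the start; "moment": the same for the moment, N m; "opening": opening from 0.0 (shut) to 1.0 (fully open); "grasp_force": force on a finger pad.
Only numpy, scipy, OpenCV 4.12 (cv2) and the standard library are available. Lean on these libraries where they do the work, as an engineer would, in place of code of your own. Each camera call takes 0.05 s, during which the arm holds its last target. There are 200 camera calls.

## Task

Close the small carton that holds the instrument: first fold the short inner flap down flat, then the large outer flap flat over it, so that the printed mark on its lip faces the mirror. Then turn the sprung mirror by its handle until the bench camera on the rail sees the mark in the middle part of the mirror, and finish while still holding the handle so that the mirror stays at that angle. Keep off the mirror's glass and leave the other things on the bench where they are.

Things in the scene. Friction and masses are not known exactly. Their poses are not given: they have to be found in the camera images.
- carton: open cardboard carton, 130 x 130 mm in plan, walls 90 mm high, fixed to the bench. Origin at the centre of its underside; its x and y axes run along its sides (x roughly away from the robot, y roughly towards the mirror), z up. A round aluminium instrument sits inside, below the rim.
- inner_flap (a joint): short inner cardboard flap, 60 long, 118 wide, 3 mm thick, hinged along the carton's -x rim (carton x = -63, z = 91.5 mm). 0 = flat over the opening (a stop), 1.57 = upright, 2.0 = leaning out to -x (a stop). Stiff crease (0.04 N m): it stays where it is left. Starts at 1.3 to 1.8.
- outer_flap (a joint): large outer cardboard flap, 139 long, 134 wide, 3 mm thick, hinged along the carton's -y rim (carton y = -65, z = 95.5 mm). 0 = flat over the opening and the inner flap (a stop), 1.57 = upright, 2.2 = leaning out (a stop). A 40 mm lip stands at a right angle at its free end; with the flap shut it hangs down outside the +y wall. Stiff crease (0.04 N m): stays where left. Starts at 1.75 to 2.05.
- mark (a point): centre of the printed black-and-white square mark (36 mm) on the outside of the outer flap's lip. With the flap shut it faces carton +y, about 75 mm above the bench and 74 mm from the carton's centre.
- lens (a point): front of the lens of the small grey bench camera, 85 mm above the bench, at one end of an aluminium rail (40 mm wide, 20 mm high) fixed to the bench. The camera looks along the rail, straight at the mirror's middle, 320 mm away.
- mirror (a joint): turn of the mirror about its vertical axis, rad, counter-clockwise seen from above; 0 = at rest (a stop), up to 1.5. A spring (0.25 N m/rad) turns it back to 0 whenever it is let go. The angle wanted differs with the layout, about 0.5 to 0.95.
- face (a point): middle of the mirror's reflecting face, 85 mm above the bench, on the vertical turning axis, at the other end of the rail. Its x axis is level and points straight out of the face. The glass is 58 x 58 mm, upright. In the right attitude x halves the angle between the directions from here to mark (outer flap shut) and to lens.
- pin (a point): the handle's upright round black pin, middle of its free part, 150 mm above the bench: 14 mm thick, free from 123 to 170 mm height, 80 mm straight behind the turning axis (at x = -80 mm in face), at the end of a level bar 12 mm wide. It turns with the mirror.
- view (a point): the camera's reflected line of sight: origin at the middle of the mirror's face, x axis along the line of sight as it leaves the mirror (level), y to its left, z up. It turns twice as fast as the mirror. The camera sees the mark in the mirror when the x axis points at mark.
- bearing: bystander: steel bearing ring, 44 mm across, 12 mm high; loose, origin at its underside's centre
- tape_roll: bystander: paper tape roll, 90 mm across, 24 mm high; loose, origin at its underside's centre
- driver: bystander: screwdriver lying down, loose
- cleaner: bystander: white bottle, 54 mm across, 150 mm tall; loose, origin at its underside's centre
- sensor_frame: bystander: three-legged aluminium frame, 124 mm across, 94 mm tall; loose, origin at its underside's centre
- housing: bystander: solid aluminium cylinder, 76 mm across, 60 mm tall; loose, origin at its underside's centre
- parts_tray: bystander: shallow grey tray, 120 x 160 x 35 mm; loose, origin at its underside's centre
There are look-alikes about, which are no part of the job. Of the things shaped like the carton, the cardboard one is meant.

How it is judged (in metres and radians):
On the way, in this order (a step that is already met when the one before it is completed fails the run):
1. the inner flap is folded down while the outer flap is still open (value of joint inner_flap below 0.12 rad and value of joint outer_flap above 0.6 rad), for 0.2 s.
2. the outer flap is folded down over the inner flap (value of joint each of inner_flap, outer_flap below 0.12 rad), for 0.2 s.
At the end, for the whole second after the job is handed in: Both flaps are shut (within 0.12 rad of flat), the reflected line of sight passes within 40 mm of the mark's centre (about 4 degrees of mirror angle), the mirror is still, and the gripper's fingers still hold its handle against the spring (more than 0.4 N) (all of step 2 and x of mark in the frame of view above 0.05 m and y of mark in the frame of view between -0.04 and 0.04 m and (contact force between the fingers and mirror_c1 above 0.4 N or contact force between the fingers and mirror_c2 above 0.4 N) and value of joint mirror above 0.2 rad and velocity of joint mirror between -0.15 and 0.15 rad/s); the arm keeps its last pose, push and grip.
It fails at once if the mirror's glass is touched (contact force between any of the arm, the fingers and mirror_c0 above 0.5 N).
It fails at once if another thing on the bench is moved by more than 30 mm (distance of any of bearing, tape_roll, driver, cleaner, sensor_frame, housing, parts_tray from where it was at the start of the episode above 0.03 m).
It also fails if it takes over 58 s, if anything falls off the work surface, if the arm or the gripper's body presses on something with over 40 N, if the wrist force passes 120 N, or if a joint passes its speed limit or range.

## Working session

There is one attempt and no reset: what is moved stays moved. The work goes in short steps, Python scripts to look and compute and a tool call to move; the robot and the scene stay as the last step left them, time stands still between calls to the robot, and variables do not carry over. Pictures are saved under pics/ and viewed, at most 10 in all, crops included, and the job is handed in when it is done.

Besides the shell and the picture viewer there is one more tool, called as name(argument=value, ...) on one line, values as JSON. apply_moves: Moves the arm, as the interface text tells. Its arguments: {"type":"object","properties":{"plan":{"type":"string"},"gripper":{"type":"number"}},"required":["plan"]}

```bash
mkdir -p pics; ls; python3 - <<'E'
from rig import bot,capture,camera_model
import cv2,numpy as np
for n in ("side","top"):
    im=capture(n); np.save(f"pics/{n}0.npy",im); cv2.imwrite(f"pics/{n}0.png",cv2.resize(im[:,:,::-1],(784,588),interpolation=cv2.INTER_CUBIC)); print(camera_model(n))
s=bot.read_state();print(s['time_s'],s['position'],s['tcp_rot'],s['force'])
E
```

```text
pics
{'vertical_fov': 47.774998884281445, 'cx': 282.18143432502063, 'cy': 213.29402158771552, 'dist': array([0.02838011, 0.        , 0.        , 0.        , 0.        ]), 'position': array([-0.44227597, -0.88915473,  0.81251816]), 'rotation': array([[ 0.68196613, -0.33921575,  0.6479621 ],
       [-0.73111652, -0.3401274 ,  0.59142369],
       [ 0.01976943, -0.87706672, -0.4799616 ]])}
{'vertical_fov': 49.614642778924825, 'cx': 277.0758767332056, 'cy': 217.11641607946981, 'dist': array([-0.07885484,  0.        ,  0.        ,  0.        ,  0.        ]), 'position': array([ 0.30846424, -0.03163518,  1.41815578]), 'rotation': array([[-7.21439377e-03, -9.92651475e-01,  1.20793217e-01],
       [-9.99973831e-01,  7.22669044e-03, -3.36277509e-04],
       [-5.39128818e-04, -1.20792481e-01, -9.92677634e-01]])}
0.1 [0.18065693 0.59762434 0.2216854 ] [[-9.57164337e-01  2.89543878e-01 -8.80339611e-04]
 [ 2.89545019e-01  9.57162809e-01 -1.74343844e-03]
 [ 3.37826409e-04 -1.92365505e-03 -9.99998093e-01]] [-0.54957232  0.1923107  -0.07395572]
```

View pics/side0.png

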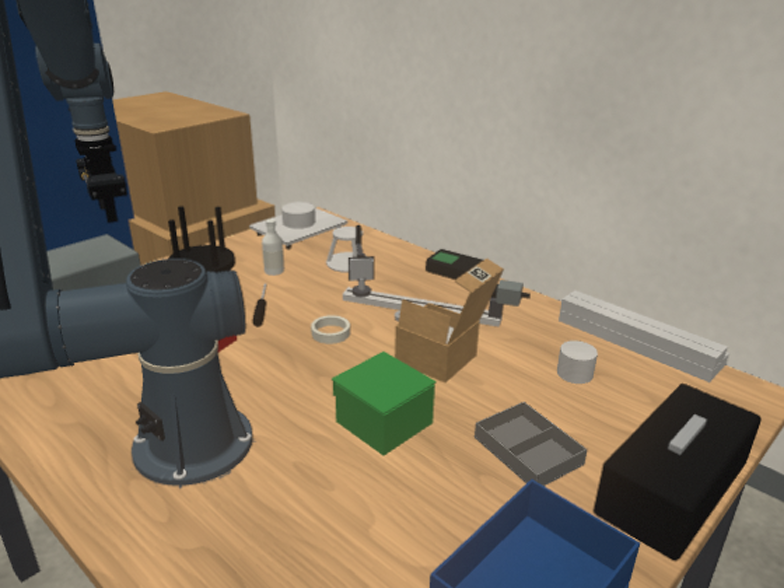

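View pics/top0.png

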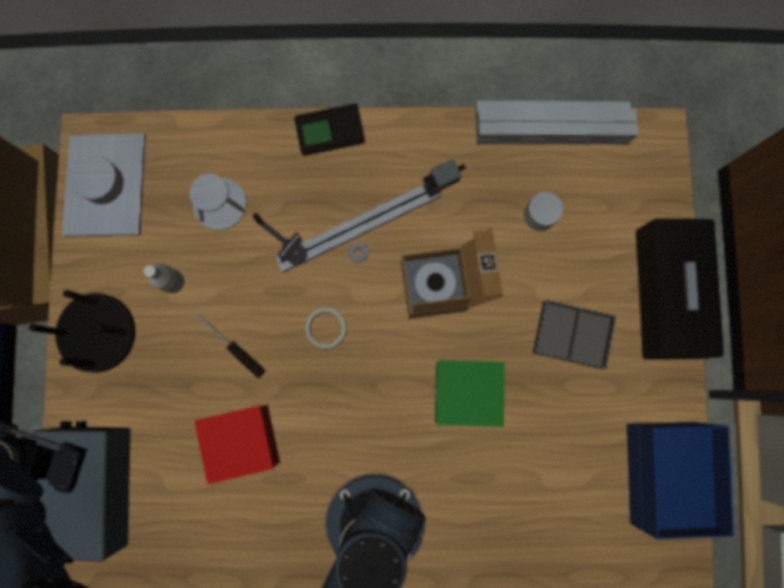

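```bash
python3 - <<'E'
import cv2,numpy as np
def crop(n,x,y,w,h,k,o):
    im=np.load(f"pics/{n}0.npy")[y:y+h,x:x+w,::-1]
    im=cv2.resize(im,None,fx=k,fy=k,interpolation=cv2.INTER_CUBIC)
    for u in range(0,w,20): cv2.putText(im,str(x+u),(u*k,10),0,.35,(0,0,255)); cv2.line(im,(u*k,12),(u*k,18),(0,0,255),1)
    for v in range(0,h,20): cv2.putText(im,str(y+v),(0,v*k+4),0,.35,(0,0,255)); cv2.line(im,(25,v*k),(32,v*k),(0,0,255),1)
    cv2.imwrite(o,im)
crop("top",170,110,200,120,4,"pics/topc.png"); crop("side",230,150,155,120,5,"pics/sidec.png")
E
```

```text
(no output)
```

View pics/topc.png

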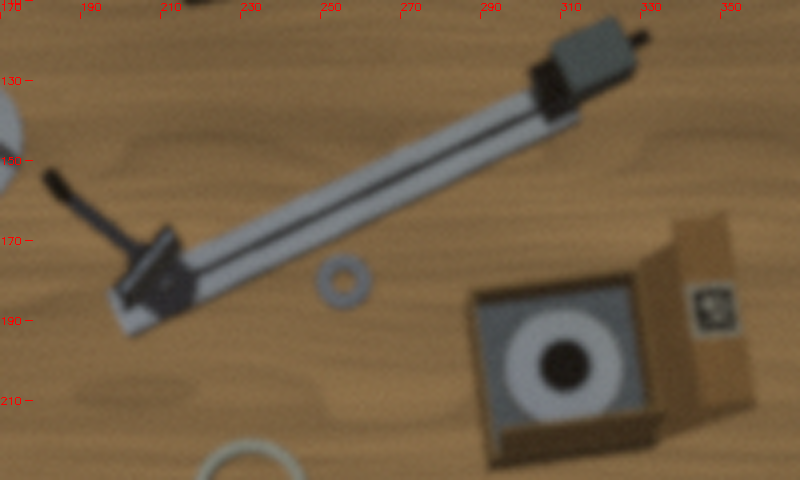

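View pics/sidec.png

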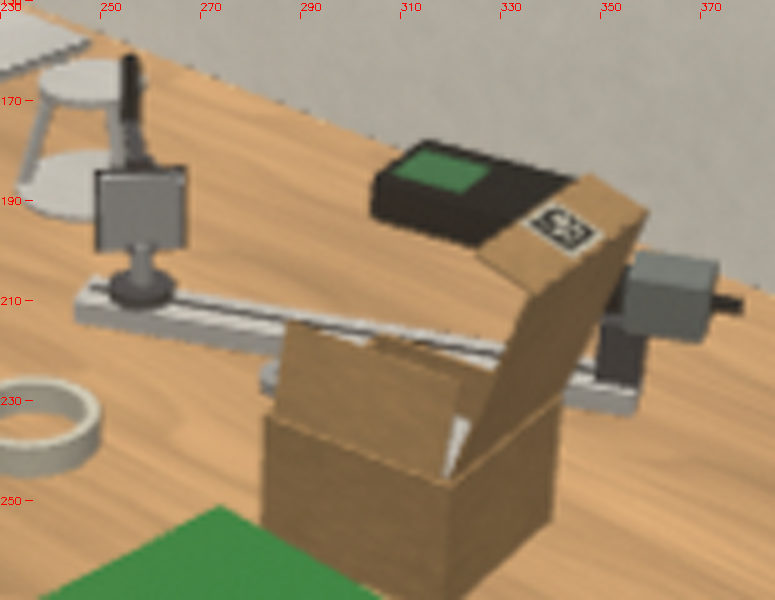

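```bash
cat > h.py <<'E'
import numpy as np,cv2
from rig import camera_model
def ray(n,p):
    m=camera_model(n);f=210/np.tan(np.radians(m['vertical_fov']/2))
    K=np.array([[f,0,m['cx']],[0,f,m['cy']],[0,0,1]])
    q=cv2.undistortPoints(np.array([[p]],float),K,m['dist'])[0,0]
    d=m['rotation']@[q[0],q[1],1];return m['position'],d/np.linalg.norm(d)
def onz(n,p,z):
    o,d=ray(n,p);return o+d*(z-o[2])/d[2]
def tri(a,b):
    o1,d1=ray("top",a);o2,d2=ray("side",b)
    t=np.linalg.lstsq(np.c_[d1,-d2],o2-o1,rcond=None)[0]
    A=o1+d1*t[0];B=o2+d2*t[1];return (A+B)/2,np.linalg.norm(A-B)
def pix(n,P):
    m=camera_model(n);f=210/np.tan(np.radians(m['vertical_fov']/2))
    K=np.array([[f,0,m['cx']],[0,f,m['cy']],[0,0,1]]);R=m['rotation'].T
    return cv2.projectPoints(np.array([P],float),cv2.Rodrigues(R)[0],-R@m['position'],K,m['dist'])[0][0,0]
E
python3 - <<'E'
from h import *
np.set_printoptions(precision=4,suppress=True)
T=lambda u,v:(170+u/4-.4,110+v/4-.4)
S=lambda u,v:(230+u/5-.4,150+v/5-.4)
for n,p in dict(TL=(470,290),BL=(490,470),TR=(632,272),BR=(656,445)).items(): print(n,onz("top",T(*p),.09))
for n,p in dict(near=(453,485),left=(265,412),right=(560,395)).items(): print('side',n,onz("side",S(*p),.09))
print('mark',tri(T(715,311),S(565,228)))
print('pintop',tri(T(52,180),S(130,57)),onz("top",T(52,180),.17))
print('groove',onz("top",T(200,273),.02),onz("top",T(540,115),.02))
print('mirtop',onz("top",T(120,300),.114),onz("top",T(172,230),.114))
print('mirS',onz("side",S(141,172),.114), 'base',onz("side",S(142,290),.03))
print('lens',onz("top",T(537,95),.085)); print('camcorner',tri(T(555,52),S(630,252)))
print('inner tip L',tri(T(500,425),S(287,322)),'R',tri(T(660,408),S(462,375)))
print('outer tip',tri(T(672,222),S(590,175)),'near tip',tri(T(752,405),S(530,295)), tri(T(752,405),S(478,253)))
E
```

```text
TL [ 0.5748 -0.0627  0.09  ]
BL [ 0.4402 -0.076   0.09  ]
TR [ 0.5876 -0.1835  0.09  ]
BR [ 0.4578 -0.1985  0.09  ]
side near [ 0.466  -0.2081  0.09  ]
side left [ 0.4496 -0.0784  0.09  ]
side right [ 0.5897 -0.1908  0.09  ]
mark (array([ 0.5314, -0.2224,  0.2339]), np.float64(0.0017852866731821486))
pintop (array([0.6414, 0.2338, 0.1684]), np.float64(0.0015347400611620656)) [0.6405 0.2339 0.17  ]
groove [0.6041 0.1474 0.02  ] [ 0.7299 -0.1213  0.02  ]
mirtop [0.5646 0.1939 0.114 ] [0.6166 0.1563 0.114 ]
mirS [0.5951 0.1747 0.114 ] base [0.5845 0.1634 0.03  ]
lens [ 0.726  -0.1151  0.085 ]
camcorner (array([ 0.7521, -0.1269,  0.1053]), np.float64(0.0025470054626096166))
inner tip L (array([ 0.4658, -0.0808,  0.1456]), np.float64(0.0020699769476701995)) R (array([ 0.479 , -0.1962,  0.1511]), np.float64(0.005306096823304276))
outer tip (array([ 0.5913, -0.195 ,  0.2369]), np.float64(0.002131094071031941)) near tip (array([ 0.4694, -0.2467,  0.2248]), np.float64(0.0014506267819622463)) (array([ 0.4578, -0.2332,  0.2513]), np.float64(0.02157835962034252))
```

The top view shows the cardboard carton at about (312,202) in native pixels. Its outer flap and mark are at (349,188), the mirror at (207,176), the pin at (183,155) and the lens at (305,134). The red, green and blue boxes are look-alikes, and the crop confirms the carton is the brown cardboard one with the instrument inside.

From these I get:
- **Carton:** centre about (0.5195, -0.1335), yaw about 6.8°.
- **Mirror:** axis about (0.590, 0.175).
- **Pin target:** about (0.585, 0.255).

I'll turn the tool so its y lies along the carton's x, lift it, and close the fingers.

apply_moves(plan="0 0 -0.15 0 0 0.0184;0 0 -0.15 0 0 0.0184;0 0 -0.15 0 0 0.0184;0 0 -0.15 0 0 0.0184;0 0 -0.15 0 0 0.0184;0 0 -0.15 0 0 0.0184;0 0 -0.15 0 0 0.0184;0 0 -0.15 0 0 0.0184;0 0 -0.15 0 0 0.0184;0 0 -0.15 0 0 0.0184", gripper=-1)

```text
time_s: 0.93
position: [0.1808, 0.5978, 0.2973]
tcp_rot: [[-0.115, 0.993, -0.001], [0.993, 0.115, -0.001], [-0.001, -0.001, -1.0]]
force: [0.1, 0.2, 0.4]
opening: 0.322
grasp_force: 0.0
```

apply_moves(plan="-0.5 0.6 0 0 0 0;-0.5 0.6 0 0 0 0;-0.5 0.6 0 0 0 0;-0.5 0.6 0 0 0 0;-0.5 0.6 0 0 0 0;-0.5 0.6 0 0 0 0;-0.5 0.6 0 0 0 0;-0.5 0.6 0 0 0 0;-0.5 0.6 0 0 0 0;0 0 0 0 0 0")

```text
time_s: 1.77
position: [0.4827, 0.403, 0.2968]
tcp_rot: [[-0.114, 0.994, 0.004], [0.994, 0.114, -0.002], [-0.003, 0.004, -1.0]]
force: [-0.6, 0.8, -0.0]
opening: 0.005
grasp_force: 0.0
```

apply_moves(plan="-0.75 0 0 0 0 0;-0.75 0 0 0 0 0;-0.75 0 0 0 0 0;-0.75 0 0 0 0 0;-0.75 0 0 0 0 0;-0.75 0 0 0 0 0;-0.75 0 0 0 0 0;-0.75 0 0 0 0 0;-0.75 0 0 0 0 0;-0.75 0 0 0 0 0")

```text
time_s: 2.6
position: [0.5208, 0.0336, 0.2973]
tcp_rot: [[-0.121, 0.993, -0.001], [0.993, 0.121, 0.0], [0.0, -0.001, -1.0]]
force: [0.7, -0.2, -0.4]
opening: 0.004
grasp_force: 0.0
```

apply_moves(plan="-0.75 0 0 0 0 0;-0.75 0 0 0 0 0;-0.75 0 0 0 0 0;-0.75 0 0 0 0 0;0 -0.68 0 0 0 0;0 -0.68 0 0 0 0;0 -0.68 0 0 0 0;0 -0.68 0 0 0 0;0 0 0 0 0 0;0 0 0 0 0 0")

```text
time_s: 3.43
position: [0.4029, -0.1298, 0.2974]
tcp_rot: [[-0.119, 0.993, -0.001], [0.993, 0.119, 0.001], [0.001, -0.0, -1.0]]
force: [0.9, 0.7, 0.6]
opening: 0.005
grasp_force: 0.0
```

apply_moves(plan="0 0 0.8 0 0 0;0 0 0.8 0 0 0;0 0 0.8 0 0 0;0 0 0.8 0 0 0;0 0 0 0 0 0;0 0.3 0 0 0 0;0 0.3 0 0 0 0;0 0.3 0 0 0 0;0 0.2 0 0 0 0;0 0 0 0 0 0")

```text
time_s: 4.27
position: [0.4626, -0.1242, 0.1394]
tcp_rot: [[-0.122, 0.992, 0.005], [0.992, 0.122, -0.003], [-0.003, 0.005, -1.0]]
force: [-0.2, -0.3, -0.2]
opening: 0.007
grasp_force: 0.0
```

apply_moves(plan="0 0.2 0.1 0 0 0;0 0.2 0.1 0 0 0;0 0.1 0.15 0 0 0;0 0.1 0.15 0 0 0;0 0.05 0.15 0 0 0;0 0 0.15 0 0 0;0 0 0 0 0 0")

```text
time_s: 4.85
position: [0.4903, -0.1192, 0.0957]
tcp_rot: [[-0.12, 0.993, -0.003], [0.993, 0.12, 0.001], [0.002, -0.003, -1.0]]
force: [0.1, -0.0, 0.3]
opening: 0.005
grasp_force: 0.0
```

apply_moves(plan="0 0 0.05 0 0 0;0 0 0.04 0 0 0;0 0 0.03 0 0 0;0 0 0 0 0 0;0 0 0 0 0 0;0 0 0 0 0 0")

```text
time_s: 5.35
position: [0.4905, -0.1193, 0.093]
tcp_rot: [[-0.121, 0.993, -0.001], [0.993, 0.121, 0.0], [0.0, -0.001, -1.0]]
force: [-3.7, 1.6, 11.9]
opening: 0.006
grasp_force: 5.9
```

```bash
python3 - <<'E'
from rig import bot,capture
import cv2
im=capture("side")[140:290,230:430,::-1]
cv2.imwrite("pics/s1.png",cv2.resize(im,None,fx=4,fy=4,interpolation=cv2.INTER_CUBIC))
E
```

```text
(no output)
```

View pics/s1.png

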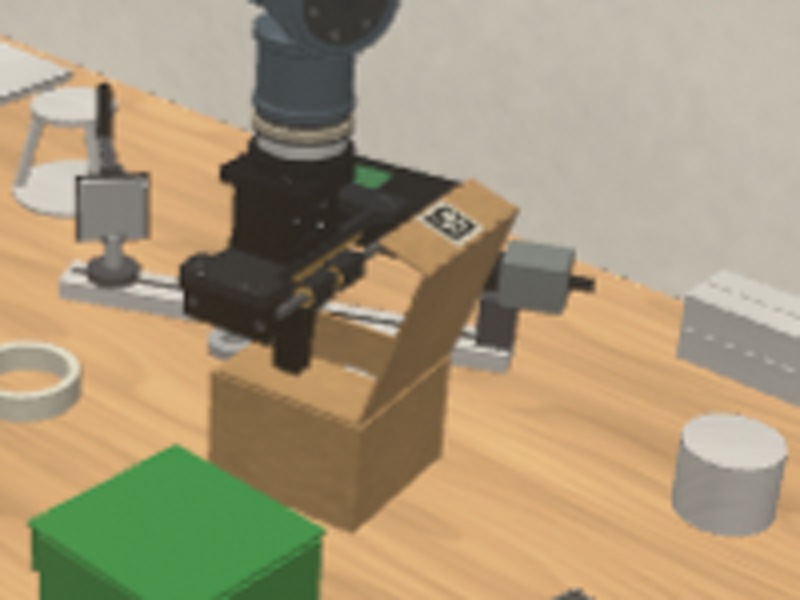

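The picture shows the inner flap flat under the fingers, at about (290,365) in the crop. The outer flap is still open, with its mark at (450,222). Next I'll go up, over and behind the outer flap.

apply_moves(plan="0 0 -0.8 0 0 0;0 0 -0.8 0 0 0;0 0 -0.8 0 0 0;0 0 -0.8 0 0 0;0 0 -0.8 0 0 0;0 0.55 -0.8 0 0 0;-0.75 0 0 0 0 0;-0.75 0 0 0 0 0;-0.75 0 0 0 0 0;-0.75 0 0 0 0 0")

```text
time_s: 6.23
position: [0.5326, -0.2667, 0.3263]
tcp_rot: [[-0.121, 0.993, 0.0], [0.993, 0.121, -0.0], [-0.0, 0.0, -1.0]]
force: [0.5, -0.4, 0.3]
opening: 0.006
grasp_force: 0.0
```

apply_moves(plan="-0.75 0 0 0 0 0;0 0 0 0 0 0;0 0 0.7 0 0 0;0 0 0.7 0 0 0;0 0 0.7 0 0 0;0 0 0.65 0 0 0;0 0 0 0 0 0")

```text
time_s: 6.82
position: [0.5327, -0.2992, 0.1814]
tcp_rot: [[-0.12, 0.993, -0.012], [0.993, 0.12, 0.01], [0.011, -0.011, -1.0]]
force: [-1.8, -0.2, -0.6]
opening: 0.004
grasp_force: 0.0
```

apply_moves(plan="0.3 0 0 0 0 0;0.3 0 0 0 0 0;0.3 0 0 0 0 0;0.25 0 0 0 0 0;0.25 0 0 0 0 0;0.25 0 0 0 0 0;0.25 0 0 0 0 0;0.25 0 0 0 0 0;0.25 0 0 0 0 0;0 0 0 0 0 0")

```text
time_s: 7.65
position: [0.5218, -0.1807, 0.1882]
tcp_rot: [[-0.122, 0.992, -0.002], [0.992, 0.122, 0.002], [0.002, -0.002, -1.0]]
force: [0.4, 0.2, 0.1]
opening: 0.008
grasp_force: 0.0
```

apply_moves(plan="0.25 0 0.06 0 0 0;0.25 0 0.12 0 0 0;0.2 0 0.15 0 0 0;0.2 0 0.2 0 0 0;0.15 0 0.2 0 0 0;0.1 0 0.25 0 0 0;0.1 0 0.25 0 0 0;0.05 0 0.25 0 0 0;0.05 0 0.2 0 0 0;0 0 0 0 0 0")

```text
time_s: 8.48
position: [0.5127, -0.1151, 0.1019]
tcp_rot: [[-0.121, 0.993, -0.005], [0.993, 0.121, 0.003], [0.003, -0.005, -1.0]]
force: [-0.2, -0.1, 0.8]
opening: 0.006
grasp_force: 0.0
```

apply_moves(plan="0.1 0 0.08 0 0 0;0.1 0 0.04 0 0 0;0 0 0.04 0 0 0;0 0 0.02 0 0 0;0 0 0 0 0 0;0 0 0 0 0 0")

```text
time_s: 8.98
position: [0.5133, -0.1057, 0.0971]
tcp_rot: [[-0.12, 0.993, 0.0], [0.993, 0.12, 0.001], [0.001, 0.0, -1.0]]
force: [-1.9, 4.5, 10.5]
opening: 0.004
grasp_force: 5.4
```

```bash
python3 - <<'E'
from rig import bot,capture
import cv2
im=capture("side")[140:290,230:430,::-1]
cv2.imwrite("pics/s2.png",cv2.resize(im,None,fx=4,fy=4,interpolation=cv2.INTER_CUBIC))
E
```

```text
(no output)
```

View pics/s2.png

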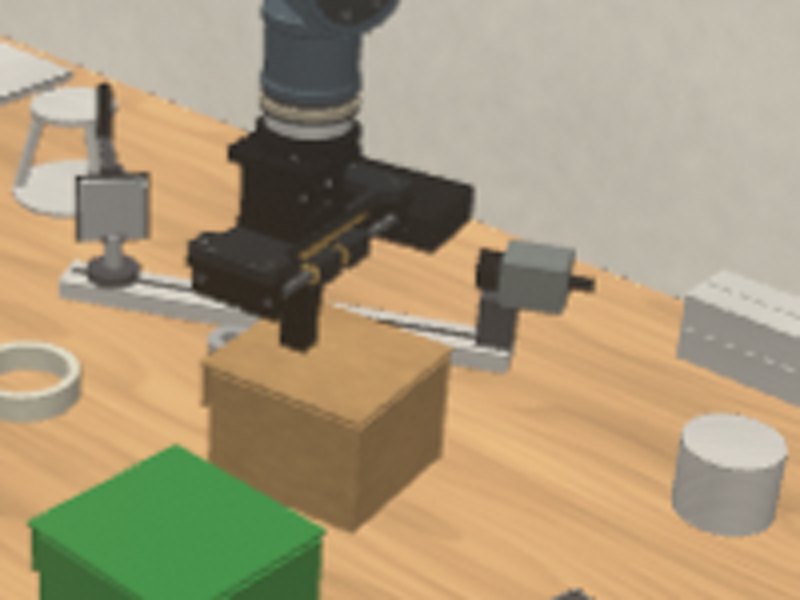

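The outer flap is shut, with its top at about (330,365) in the crop and nothing else disturbed. I'll lift off and go above the pin with the gripper open.

apply_moves(plan="0 0 -0.5 0 0 0;0 0 -0.8 0 0 0;0 0 -0.8 0 0 0;0 0 -0.8 0 0 0;0 0 -0.8 0 0 0;0 0 -0.3 0 0 0;0.71 0.37 0 0 0 0;0.71 0.37 0 0 0 0;0.71 0.37 0 0 0 0;0.71 0.37 0 0 0 0")

```text
time_s: 9.87
position: [0.5701, 0.0445, 0.2963]
tcp_rot: [[-0.119, 0.993, 0.002], [0.993, 0.119, -0.0], [-0.0, 0.002, -1.0]]
force: [0.6, -0.8, 0.1]
opening: 0.005
grasp_force: 0.0
```

apply_moves(plan="0.71 0.37 0 0 0 0;0.71 0.37 0 0 0 0;0.71 0.37 0 0 0 0;0.71 0.37 0 0 0 0;0.71 0.37 0 0 0 0;0 0 0 0 0 0;0 0 0 0 0 0", gripper=1)

```text
time_s: 10.45
position: [0.64, 0.2326, 0.295]
tcp_rot: [[-0.124, 0.992, -0.0], [0.992, 0.124, -0.0], [-0.0, -0.0, -1.0]]
force: [0.3, -0.6, 0.4]
opening: 0.452
grasp_force: 0.0
```

```bash
python3 - <<'E'
from rig import bot,capture
import cv2,numpy as np
im=capture("top"); np.save("pics/top3.npy",im)
c=cv2.resize(im[120:240,170:370,::-1],None,fx=4,fy=4,interpolation=cv2.INTER_CUBIC)
cv2.imwrite("pics/t3.png",c)
E
```

```text
(no output)
```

View pics/t3.png

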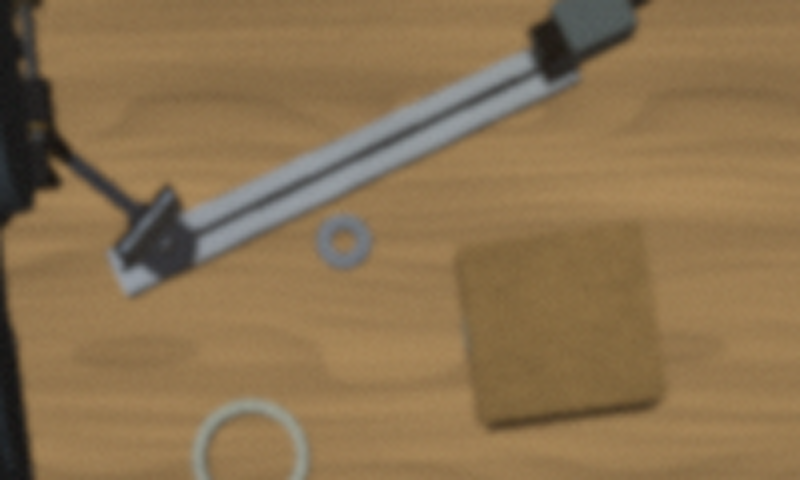

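```bash
python3 - <<'E'
from h import *
np.set_printoptions(precision=4,suppress=True)
T=lambda u,v:(170+u/4-.4,120+v/4-.4)
P=[onz("top",T(*p),.097)[:2] for p in [(457,255),(640,224),(664,402),(487,426)]]
print(P); ly=(P[0]+P[3])/2; d=(P[0]+P[3]-P[1]-P[2]); d/=np.linalg.norm(d)
print(ly,np.linalg.norm(P[0]-P[3]),np.linalg.norm(P[0]-P[1]),d)
for mark in (ly,np.array([.5108,-.060])):
  for ax,lens in ((np.array([.590,.175]),np.array([.726,-.115])),(np.array([.5906,.175]),np.array([.7262,-.1148]))):
    u=lambda v:v/np.linalg.norm(v)
    b=u(u(mark-ax)+u(lens-ax)); pin=ax-.08*b
    print(np.linalg.norm(lens-ax),np.degrees(np.arctan2(b[1],b[0])),pin)
E
```

```text
[array([ 0.5697, -0.0528]), array([ 0.5922, -0.1888]), array([ 0.4592, -0.2035]), array([ 0.4425, -0.0736])]
[ 0.5061 -0.0632] 0.12888647905647532 0.13783656273146316 [-0.1459  0.9893]
0.3203061035946708 -87.14078763447878 [0.586  0.2549]
0.3199553093792944 -87.22974709602184 [0.5867 0.2549]
0.3203061035946708 -86.74997668266134 [0.5855 0.2549]
0.3199553093792944 -86.84043172133453 [0.5862 0.2549]
```

apply_moves(plan="0 0 0.7 0 0 0;0 0 0.7 0 0 0;0 0 0.7 0 0 0;0 0 0.6 0 0 0;0 0 0.5 0 0 0;0 0 0 0 0 0;0 0 0 0 0 0")

```text
time_s: 11.08
position: [0.6392, 0.2286, 0.1346]
tcp_rot: [[-0.119, 0.993, -0.003], [0.993, 0.119, -0.001], [-0.0, -0.004, -1.0]]
force: [-0.6, -0.0, 0.2]
opening: 0.975
grasp_force: 0.0
```

apply_moves(plan="0 0 0 0 0 0;0 0 0 0 0 0;0 0 0 0 0 0;0 0 0 0 0 0;0 0 0 0 0 0;0 0 0 0 0 0;0 0 0 0 0 0;0 0 0 0 0 0;0 0 0 0 0 0;0 0 0 0 0 0", gripper=-1)

```text
time_s: 11.92
position: [0.6402, 0.2304, 0.1353]
tcp_rot: [[-0.121, 0.993, -0.0], [0.993, 0.121, -0.0], [-0.0, -0.0, -1.0]]
force: [0.1, 0.3, 0.2]
opening: 0.327
grasp_force: 0.0
```

apply_moves(plan="0 0 0 0 0 0;0 0 0 0 0 0;0 0 0 0 0 0;0 0 0 0 0 0;0 0 0 0 0 0;0 0 0 0 0 0;0 0 0 0 0 0;0 0 0 0 0 0")

```text
time_s: 12.58
position: [0.6408, 0.2308, 0.1355]
tcp_rot: [[-0.12, 0.993, 0.001], [0.993, 0.12, 0.001], [0.001, 0.001, -1.0]]
force: [2.5, 2.3, -2.3]
opening: 0.15
grasp_force: 30.0
```

apply_moves(plan="0.087 -0.098 0 0 0 0;0.087 -0.098 0 0 0 0;0.074 -0.118 0 0 0 0;0.074 -0.118 0 0 0 0;0.052 -0.13 0 0 0 0;0.052 -0.13 0 0 0 0;0.033 -0.18 0 0 0 0;0.033 -0.18 0 0 0 0;0 0 0 0 0 0;0 0 0 0 0 0")

```text
time_s: 13.42
position: [0.5856, 0.2511, 0.1356]
tcp_rot: [[-0.121, 0.993, 0.003], [0.993, 0.121, 0.004], [0.004, 0.004, -1.0]]
force: [4.1, 8.3, -3.5]
opening: 0.15
grasp_force: 30.0
```

```bash
python3 - <<'E'
from rig import bot,capture
import cv2,numpy as np
a=capture("side"); t=capture("top")
s=bot.read_state();print(s['position'],s['force'],s['grasp_force'],s['opening'])
f=lambda im,x,y:cv2.resize(im[y:y+110,x:x+78,::-1],None,fx=5,fy=5,interpolation=cv2.INTER_CUBIC)
cv2.imwrite("pics/m4.png",np.hstack([f(a,220,140),f(t,165,120)]))
E
```

```text
[0.58586377 0.25110843 0.13561575] [ 3.76213247  8.81114986 -3.49157591] 30.00273749115877 0.151169690991486
```

View pics/m4.png

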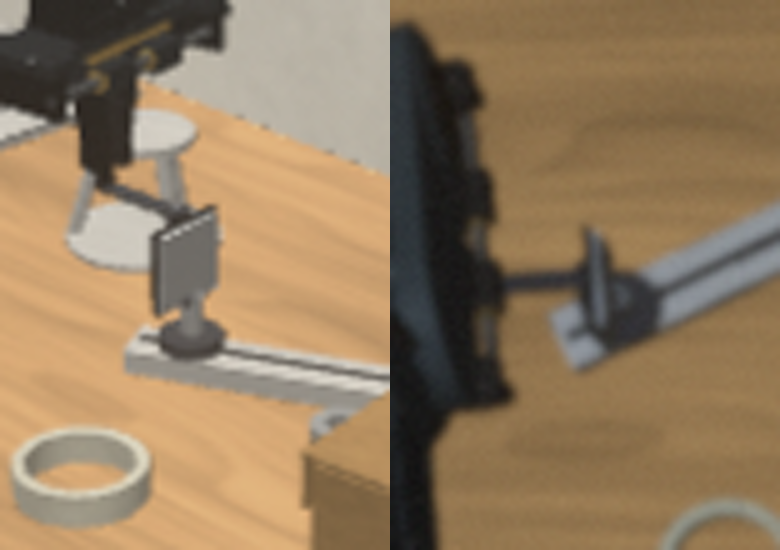

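The mirror has turned. The bar runs from (505,284) to (582,279) in the right half, and the glass top edge from (590,230) to (603,325). I'll check the angle from these.

```bash
python3 - <<'E'
from h import *
T=lambda u,v:(165+(u-390)/5-.4,120+v/5-.4)
a,b=onz("top",T(505,284),.117),onz("top",T(582,279),.117); d=b-a
print(np.degrees(np.arctan2(d[1],d[0])),a,b)
a,b=onz("top",T(590,230),.114),onz("top",T(603,325),.114); d=b-a
print(np.degrees(np.arctan2(d[1],d[0]))+90,(a+b)/2)
p=np.array([.5858-.0005,.255]);v=np.array([.5903,.175])-p;print(np.degrees(np.arctan2(v[1],v[0])))
E
```

```text
-86.79622231744575 [0.58880251 0.22905096 0.117     ] [0.59133625 0.18378516 0.117     ]
-81.55445341945759 [0.59289219 0.17577444 0.114     ]
-86.42366562500266
```

```bash
python3 - <<'E'
from h import *
S=lambda u,v:(220+u/5-.4,140+v/5-.4)
for p,q,z in (((152,240),(217,209),.114),((155,315),(217,282),.056)):
    a,b=onz("side",S(*p),z),onz("side",S(*q),z); d=b-a
    print(np.degrees(np.arctan2(d[1],d[0]))-90,a,b,np.linalg.norm(d))
E
```

```text
-86.21477750842315 [0.55620084 0.1727585  0.114     ] [0.62293326 0.17717357 0.114     ] 0.06687831387687197
-84.94882743070755 [0.55799349 0.17272644 0.056     ] [0.6243718  0.17859354 0.056     ] 0.06663709345105785
```

apply_moves(plan="0 0.015 0 0 0 0;0 0 0 0 0 0;0 0 0 0 0 0;0 0 0 0 0 0;0 0 0 0 0 0;0 0 0 0 0 0")

```text
time_s: 14.02
position: [0.5866, 0.2512, 0.1356]
tcp_rot: [[-0.121, 0.993, 0.003], [0.993, 0.121, 0.004], [0.004, 0.003, -1.0]]
force: [3.3, 8.1, -3.4]
opening: 0.147
grasp_force: 30.0
```

```bash
python3 -c "
from rig import bot
print(bot.hand_in())"
```

```text
the job is handed in; nothing more can be done
None
```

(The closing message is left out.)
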